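# Put the cooled hot-air nozzles back in the holder in reverse order

## Robot

A 6-joint arm with a two-finger parallel gripper is mounted at the origin on the work surface. World frame = base frame: x ahead of the robot, y to its left, z up, the work surface at z = 0. Lengths are in mm, angles in rad, forces in N, time in s.
With the tool pointing down it reaches from about 300 to 875 mm from the base axis. Payload 6.4 kg.
Tool frame: the origin (TCP) lies midway between the tips of the shut fingers; the grasp point (between the pads) lies behind it (manip.pinch_z is the z of the grasp point in the tool frame, in mm); z points along the fingers, y is the line along which they close (so a half turn about z gives the same grasp; the last joint's range is limited). The gripper opens to 85 mm and grips with 20 to 120 N. Pads are 22 mm wide; open, the fingers measure 114 mm over their backs; the gripper's body (76 mm by 85 mm) begins 54 mm behind the grasp point. The pads swing forward as they close: fully open they stand 13 mm farther back than shut.
Start: joints at [0.968, 0.181, 1.607, -0, 1.354, -0.206], TCP at [222.21, 530.343, 231.288] pointing down, gripper open.
Joint ranges: [-2.99, 2.99], [-0.89, 2.07], [0.3, 2.58], [-1.14, 4.28], [0, 2.63], [-3.12, 3.12]. Speed limits (rad/s): [2.57, 2.57, 3.01, 3.14, 3.14, 3.14].

## Interface

Orientations are given as a 3x3 rotation matrix whose columns are the frame's x, y, z axes.
In Python, from rig import manip, get_image, camera_info, hand_in gives the robot as it stands. The module is installed in compiled form; this text tells all that it offers.
- The arm moves only by the tool arm_command, never from a script. Its argument "targets" is one flat list of numbers, 5 for each row, row after row: the shift along the tool's x, y, z in mm, then the turn about the tool's z in rad, then the opening, from 0 (shut) to 1 (fully open). In form: [dx, dy, dz, yaw, claw, dx, dy, dz, yaw, claw, ...]. A call has 1 to 10 rows; each row is the pose to reach, as a shift and turn from the pose commanded when the call began, along the tool's axes at that moment; what a row does not reach only later rows make up. A row lasts 1/10 s, in which the tool goes at most 50 mm and 8.59 degrees, less where a joint would pass 70% of its speed; a pose out of reach is approached as far as the arm can. A call with a gripper value outside its range is refused whole. The fingers move at their own pace and stop on an object; "force" is the grip in N (left out, the last holds). Time passes only in rows, so rows that repeat a pose let the fingers close. It gives the time, the measured TCP pose, the force, the opening and the grip force at its end, in the units of the state.
- manip.sense(): the state, without advancing time (a new reading comes with each control period).
- get_image(name): name is "side" or "top"; returns the picture (400x640x3 uint8, red, green, blue); there is no depth.
- camera_info(name): a dict with "fx", "fy", "cx", "cy" (pixels), "k1" (the pictures are not rectified: a ray, as slopes to the right and down, at radius r is drawn at 1 + k1 r^2 times it, then the intrinsics apply), "position" and "rotation" of the camera in the world. Camera axes: x right, y down, z forward; pixel columns grow to the right and rows downward; lengths in mm; the calibration is good to about 2 mm. A picture is of the moment at which its call begins. camera_info takes no time and is no camera call.
- hand_in(): hands the job in; it is judged then, once.
The state is a dict: "time": time; "q": joint angles; "joint_velocities": joint speeds; "joint_efforts": joint torques, N m; "ee_pos": TCP position; "orientation": TCP orientation; "force": force on the tool from outside, world axes, zero at the start; "ft_torque": the same for the moment, N m; "grip_width": finger opening in mm; "grasp_force": force on a finger pad.
Only numpy, scipy, OpenCV 4.12 (cv2) and the standard library are available. Lean on these libraries where they do the work, as an engineer would, in place of code of your own. Each camera call takes 0.05 s, during which the arm holds its last target. There are 200 camera calls.

## Task

The hot-air nozzles have cooled: move all four from the aluminium cooling tray to the blue nozzle holder, one to each pocket, in reverse order: the nozzle that stood at the left end of the tray (seen from the robot) goes in the pocket at the right end of the holder, the next one in the next pocket, and so on. Each must end upright, outlet up, with its foot flat on the floor of its pocket, let go and at rest.

Things in the scene. Friction and masses are not known exactly. Their poses are not given: they have to be found in the camera images.
- round_center (a point): Round hot-air nozzle of bare steel, 62 mm tall, standing on its flat round foot with its outlet up; its lower 38 mm is a round collar 28 mm in diameter (grip it there or at this point), above that it ends in a plain round pipe, 18 mm across. 70 g or so, loose. Point: on its axis, half-way up (31 mm above the foot); z runs up its axis.
- fine_center (a point): Fine hot-air nozzle of bare steel, 68 mm tall, standing on its flat round foot with its outlet up; its lower 38 mm is a round collar 28 mm in diameter (grip it there or at this point), above that it tapers to a thin round pipe, 7 mm across, the tallest. 70 g or so, loose. Point: on its axis, half-way up (34 mm above the foot); z runs up its axis.
- slot_center (a point): Slot hot-air nozzle of bare steel, 60 mm tall, standing on its flat round foot with its outlet up; its lower 38 mm is a round collar 28 mm in diameter (grip it there or at this point), above that it ends in a flat block 10 x 34 mm with a slot in its top. 70 g or so, loose. Point: on its axis, half-way up (30 mm above the foot); z runs up its axis.
- square_center (a point): Square hot-air nozzle of bare steel, 56 mm tall, standing on its flat round foot with its outlet up; its lower 38 mm is a round collar 28 mm in diameter (grip it there or at this point), above that it ends in a square hood 31 x 31 mm, the shortest. 70 g or so, loose. Point: on its axis, half-way up (28 mm above the foot); z runs up its axis.
- pad_round: Black rubber pad, disc 48 mm in diameter, 4 mm thick, fixed in the cooling tray; the round nozzle stands on it at the start (all four pads look alike). Origin: centre of its underside, 3 mm above the bench.
- pad_fine: Black rubber pad, disc 48 mm in diameter, 4 mm thick, fixed in the cooling tray; the fine nozzle stands on it at the start (all four pads look alike). Origin: centre of its underside, 3 mm above the bench.
- pad_slot: Black rubber pad, disc 48 mm in diameter, 4 mm thick, fixed in the cooling tray; the slot nozzle stands on it at the start (all four pads look alike). Origin: centre of its underside, 3 mm above the bench.
- pad_square: Black rubber pad, disc 48 mm in diameter, 4 mm thick, fixed in the cooling tray; the square nozzle stands on it at the start (all four pads look alike). Origin: centre of its underside, 3 mm above the bench.
- cooling_tray: Low aluminium cooling tray, 72 mm (its x) by 250 mm (its y), with a 7 mm high rim, fixed to the bench; it holds the four pads in a row along its y, centres at y = +90, +30, -30, -90 mm, x = 0, in an order that changes from start to start; pad tops 7 mm above the bench. Origin: centre of its underside. Its y points to the robot's left, give or take 20 degrees.
- nozzle_holder: Blue steel nozzle holder, a plate 72 mm (its x) by 250 mm (its y), 11 mm thick, fixed to the bench, empty at the start; it has four round pockets in a row along its y, centres at y = +90, +30, -30, -90 mm, x = 0, each 44 mm in diameter and 5 mm deep with a dark floor (6 mm above the bench). Origin: centre of its underside. Its y points to the robot's left, give or take 20 degrees.
Mind the look-alikes: they are no part of the job. Leave any red or turquoise look-alike of the part that bears fine_center alone. What is shaped like the part that bears square_center but purple is not meant.

How it is judged (in metres and radians):
At the end, for the whole second after the job is handed in: Each nozzle stands in the holder pocket that mirrors its starting place in the tray (tray y +90 mm to holder y -90, +30 to -30, and so on): within 12 mm of the pocket centre along holder x and y, foot within 3 mm of the pocket floor, upright within 0.1 rad, slower than 0.02 m/s (((y of pad_round in the frame of cooling_tray between 0.07 and 0.11 m and y of round_center in the frame of nozzle_holder between -0.102 and -0.078 m) or (y of pad_round in the frame of cooling_tray between 0.01 and 0.05 m and y of round_center in the frame of nozzle_holder between -0.042 and -0.018 m) or (y of pad_round in the frame of cooling_tray between -0.05 and -0.01 m and y of round_center in the frame of nozzle_holder between 0.018 and 0.042 m) or (y of pad_round in the frame of cooling_tray between -0.11 and -0.07 m and y of round_center in the frame of nozzle_holder between 0.078 and 0.102 m)) and x of round_center in the frame of nozzle_holder between -0.012 and 0.012 m and z of round_center in the frame of nozzle_holder between 0.034 and 0.04 m and angle between each of round_center, fine_center, slot_center, square_center's own z axis and vertical below 0.1 rad and linear speed of each of nozzle_round, nozzle_fine, nozzle_slot, nozzle_square below 0.02 m/s and ((y of pad_fine in the frame of cooling_tray between 0.07 and 0.11 m and y of fine_center in the frame of nozzle_holder between -0.102 and -0.078 m) or (y of pad_fine in the frame of cooling_tray between 0.01 and 0.05 m and y of fine_center in the frame of nozzle_holder between -0.042 and -0.018 m) or (y of pad_fine in the frame of cooling_tray between -0.05 and -0.01 m and y of fine_center in the frame of nozzle_holder between 0.018 and 0.042 m) or (y of pad_fine in the frame of cooling_tray between -0.11 and -0.07 m and y of fine_center in the frame of nozzle_holder between 0.078 and 0.102 m)) and x of fine_center in the frame of nozzle_holder between -0.012 and 0.012 m and z of fine_center in the frame of nozzle_holder between 0.037 and 0.043 m and ((y of pad_slot in the frame of cooling_tray between 0.07 and 0.11 m and y of slot_center in the frame of nozzle_holder between -0.102 and -0.078 m) or (y of pad_slot in the frame of cooling_tray between 0.01 and 0.05 m and y of slot_center in the frame of nozzle_holder between -0.042 and -0.018 m) or (y of pad_slot in the frame of cooling_tray between -0.05 and -0.01 m and y of slot_center in the frame of nozzle_holder between 0.018 and 0.042 m) or (y of pad_slot in the frame of cooling_tray between -0.11 and -0.07 m and y of slot_center in the frame of nozzle_holder between 0.078 and 0.102 m)) and x of slot_center in the frame of nozzle_holder between -0.012 and 0.012 m and z of slot_center in the frame of nozzle_holder between 0.033 and 0.039 m and ((y of pad_square in the frame of cooling_tray between 0.07 and 0.11 m and y of square_center in the frame of nozzle_holder between -0.102 and -0.078 m) or (y of pad_square in the frame of cooling_tray between 0.01 and 0.05 m and y of square_center in the frame of nozzle_holder between -0.042 and -0.018 m) or (y of pad_square in the frame of cooling_tray between -0.05 and -0.01 m and y of square_center in the frame of nozzle_holder between 0.018 and 0.042 m) or (y of pad_square in the frame of cooling_tray between -0.11 and -0.07 m and y of square_center in the frame of nozzle_holder between 0.078 and 0.102 m)) and x of square_center in the frame of nozzle_holder between -0.012 and 0.012 m and z of square_center in the frame of nozzle_holder between 0.031 and 0.037 m); the robot touches nothing.
It also fails if it takes over 120 s, if anything falls off the work surface, if the arm or the gripper's body presses on something with over 40 N, if the wrist force passes 120 N, or if a joint passes its speed limit or range.

## Working session

There is one attempt and no reset: what is moved stays moved. The work goes in short steps, Python scripts to look and compute and a tool call to move; the robot and the scene stay as the last step left them, time stands still between calls to the robot, and variables do not carry over. Pictures are saved under pics/ and viewed, at most 14 in all, crops included, and the job is handed in when it is done.

Besides the shell and the picture viewer there is one more tool, called after "Call:" in YAML: its name, and indented under it one key for each argument. arm_command: Moves the arm, as the interface text tells. Its arguments: {"type":"object","properties":{"targets":{"type":"array","items":{"type":"number"}},"force":{"type":"number"}},"required":["targets"]}

```bash
mkdir -p pics; python3 - <<'E'
from rig import manip,get_image,camera_info
import cv2
for n in("top","side"):
    cv2.imwrite(f"pics/{n}0.png",get_image(n)[:,:,::-1]); print(n,camera_info(n))
s=manip.sense(); print(s, manip.pinch_z)
E
```

```text
top {'fx': 432.51072227328416, 'fy': 432.51072227328416, 'cx': 312.9532022637282, 'cy': 199.26004722562504, 'k1': 0.02956989759298353, 'position': array([433.33784988,  60.19325976, 937.87018658]), 'rotation': array([[-0.01253565, -0.98560144,  0.16861989],
       [-0.99991573,  0.01178691, -0.0054406 ],
       [ 0.00337476, -0.16867388, -0.98566614]])}
side {'fx': 378.5109182328861, 'fy': 378.5109182328861, 'cx': 329.94057223131585, 'cy': 199.4660229818906, 'k1': -0.052477976835181864, 'position': array([493.12392441, 874.57203709, 539.73132085]), 'rotation': array([[-0.99208132, -0.08270167,  0.09452562],
       [-0.12317925,  0.49371042, -0.86085823],
       [ 0.02452613, -0.86568496, -0.49998802]])}
{'time': 0.1, 'q': array([ 9.67681686e-01,  1.81460546e-01,  1.60784973e+00, -1.75906982e-05,
        1.35381803e+00, -2.06317192e-01]), 'joint_velocities': array([ 8.96102664e-04, -1.07951962e-03, -1.25853717e-03, -5.85209030e-05,
        9.07659200e-04, -1.64140584e-04]), 'joint_efforts': array([-2.35976086e-04, -4.45875764e+01, -3.52235878e+01, -2.06796694e-04,
        4.12366062e-03, -2.25032358e-05]), 'ee_pos': array([221.94222197, 529.92709157, 230.50590279]), 'orientation': array([[-9.22304742e-01,  3.86462455e-01, -8.56887134e-04],
       [ 3.86463291e-01,  9.22303909e-01, -1.27446070e-03],
       [ 2.97779140e-04, -1.50659657e-03, -9.99998821e-01]]), 'force': array([-0.24337248,  0.20996091, -0.90635714]), 'ft_torque': array([-0.02111312, -0.00495763,  0.03065829]), 'grasp_force': 0.0, 'grip_width': 85.43133910225458} -18.700000000000003
```

View pics/top0.png

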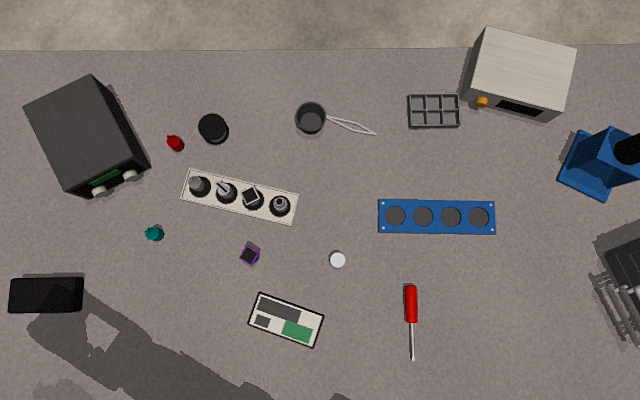

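View pics/side0.png

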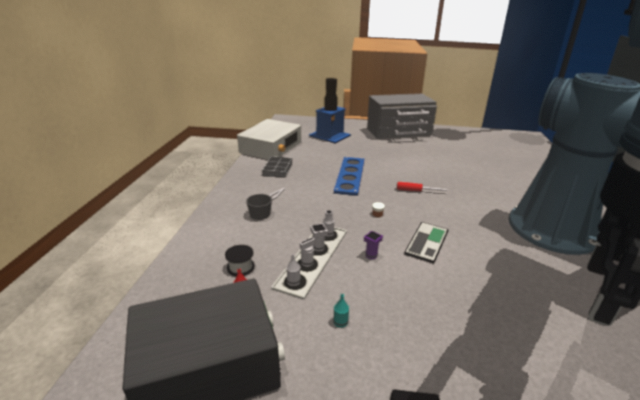

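The top view shows the tray at about (185–298, 170–223) and the holder at (378–495, 199–234). Candidates from left to right are fine (200,186), slot (226,190), square (252,196) and round (280,205). The look-alikes are red fine (175,143), turquoise fine (154,233) and purple square (250,254). Next I'll check with a close crop.

```bash
python3 - <<'E'
import cv2,numpy as np
i=cv2.imread("pics/top0.png")
a=cv2.resize(i[160:235,175:305],None,fx=6,fy=6,interpolation=cv2.INTER_CUBIC)
cv2.imwrite("pics/c1.png",a)
b=cv2.resize(i[190:245,370:503],None,fx=6,fy=6,interpolation=cv2.INTER_CUBIC)
cv2.imwrite("pics/c2.png",b)
E
```

```text
(no output)
```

View pics/c1.png

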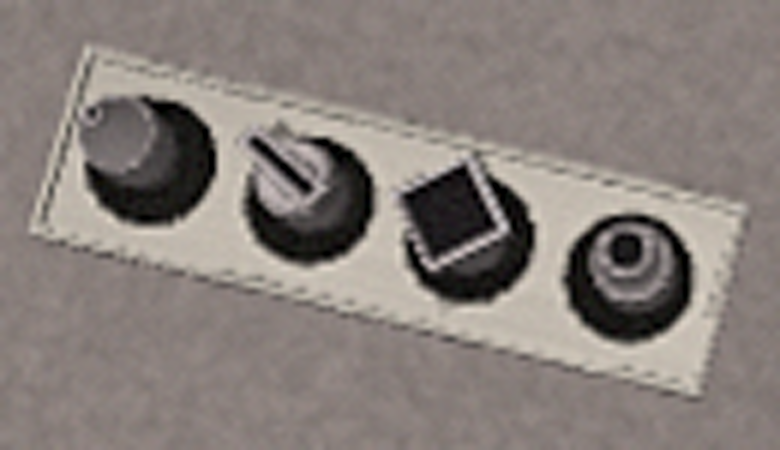

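View pics/c2.png

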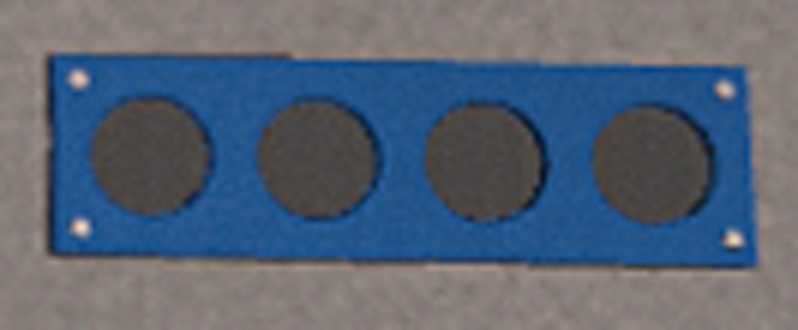

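Close crops confirm the order, left to right: fine, slot, square, round. Next I'll compute the world poses.

```bash
cat >h.py <<'E'
import numpy as np,cv2
from rig import manip,get_image,camera_info
def ray(uv,z,cam="top"):
    c=camera_info(cam);p=np.array(uv,float).reshape(-1,2)
    d=(p-[c["cx"],c["cy"]])/[c["fx"],c["fy"]]; u=d.copy()
    for _ in range(20): u=d/(1+c["k1"]*(u**2).sum(1,keepdims=True))
    w=np.c_[u,np.ones(len(u))]@c["rotation"].T
    return (c["position"]+w*((z-c["position"][2])/w[:,2:]))[:,:2]
def crop(pts,off,f=6): return (np.array(pts,float)+.5)/f-.5+off
def row(pts,ys):   # fit centre+angle of a row of points at known y
    z=pts@[1,1j]; y=np.array(ys); k=np.polyfit(y,z,1); v=k[0]
    return k[1],np.degrees(np.angle(v))-90,abs(v)   # centre, frame yaw, scale
def go(x,y,z,ang):  # ang: world angle (deg) of closing line (mod 180)
    s=manip.sense();R=s["orientation"];d=R.T@(np.array([x,y,z])-s["ee_pos"])
    a=np.degrees(np.arctan2(R[1,1],R[0,1])); t=(a-ang+90)%180-90
    print("d",d.round(1),"yaw",np.radians(t).round(3),"q6",s["q"][5].round(2),"at",s["ee_pos"].round(1))
E
python3 - <<'E'
from h import *
o=[175,160]
pads=ray(crop([(150,160),(309,200),(469,239),(628,278)],o),7); Y=[90,30,-30,-90]
print("pads",pads.round(1),row(pads,Y))
for n,p,z in[("fine tip",(92,113),75),("fine col",(120,134),45),("slot top",(285,165),67),("slot col",(290,177),45),("sq top",(454,213),63),("round top",(627,250),69),("round col",(630,262),45)]:
    print(n,ray(crop([p],o),z).round(1))
sq=ray(crop([(403,200),(475,158),(505,228),(435,268)],o),63)
for a,b in((0,1),(1,2)): d=sq[b]-sq[a];print("edge",np.degrees(np.arctan2(d[1],d[0])),np.hypot(*d))
h=ray(crop([(151,156),(318,159),(486,162),(653,164)],[370,190]),7.5)
c=ray(crop([(50,55),(748,67),(757,266),(52,255)],[370,190]),11)
print("pockets",h.round(1),row(h,Y),"corner c",c.mean(0),c.round(1))
E
```

```text
pads [[624.4 302.8]
 [608.9 244.7]
 [593.8 186.4]
 [578.8 128.6]] (np.complex128(601.4787253090531+215.60063254998374j), np.float64(-14.676522440274624), np.float64(1.0006823681024286))
fine tip [[626.9 305.1]]
fine col [[626.  303.6]]
slot top [[609.8 241.2]]
slot col [[610.  243.9]]
sq top [[593.2 184. ]]
round top [[578.7 124.4]]
round col [[578.5 125.1]]
edge -59.538386209170746 28.37612530811112
edge -156.84027726244256 26.68691862677156
pockets [[ 554.5 -121.8]
 [ 552.7 -181.9]
 [ 550.9 -242.2]
 [ 549.5 -302. ]] (np.complex128(551.9064792436089-211.94884334983738j), np.float64(-1.5903248585053547), np.float64(1.0018414472634363)) corner c [ 551.54202563 -210.52868804] [[ 591.3  -86.2]
 [ 583.9 -337.3]
 [ 512.1 -334.5]
 [ 518.8  -84.1]]
```

The pads, nozzles and pockets all agree. I'll start with the fine nozzle, moving to above it first.

```bash
python3 -c "
from h import *
go(626,304,115,-14.7)"
```

```text
d [-460.   -52.   115.4] yaw 1.431 q6 -0.21 at [221.9 529.9 230.5]
```

Call:
arm_command:
  targets: [-460,-52,0,1.431,1,-460,-52,0,1.431,1,-460,-52,0,1.431,1,-460,-52,0,1.431,1,-460,-52,0,1.431,1,-460,-52,0,1.431,1,-460,-52,0,1.431,1,-460,-52,0,1.431,1,-460,-52,0,1.431,1,-460,-52,0,1.431,1]
  force: 40

```text
time: 1.1
ee_pos: [630.2, 300.5, 230.1]
orientation: [[0.264, 0.965, 0.0], [0.965, -0.264, -0.001], [-0.001, 0.001, -1.0]]
force: [-1.1, 0.3, 0.0]
grip_width: 85.6
grasp_force: 0.0
```

```bash
python3 -c "
from h import *
go(626,304,115,-14.7)"
```

```text
d [  2.4  -5.1 115.1] yaw -0.01 q6 0.54 at [630.2 300.5 230.1]
```

Call:
arm_command:
  targets: [0,0,30,0,1,0,0,60,0,1,0,0,60,0,1,0,0,60,0,1]

```text
time: 1.5
ee_pos: [625.8, 304.5, 170.7]
orientation: [[0.254, 0.967, -0.002], [0.967, -0.254, -0.001], [-0.001, -0.002, -1.0]]
force: [0.4, 0.3, -0.2]
grip_width: 85.2
grasp_force: 0.0
```

```bash
python3 -c "
from h import *
go(626,304,14,-14.7)
cv2.imwrite('pics/a1.png',cv2.resize(get_image('top')[140:260,130:330,::-1],None,fx=3,fy=3))"
```

```text
d [ -0.3   0.6 156.7] yaw -0.0 q6 0.54 at [625.8 304.5 170.7]
```

View pics/a1.png

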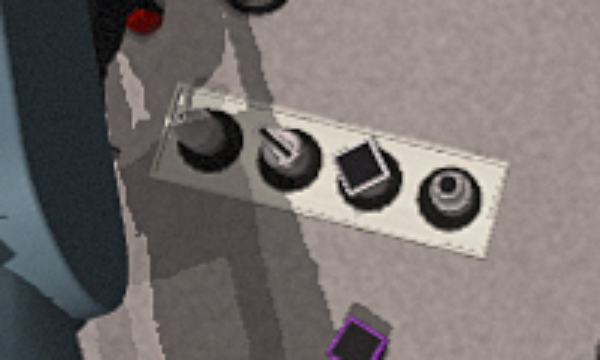

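The arm hides the space left of the tray because of parallax, and the nozzles stand undisturbed. I'll descend on the fine one.

Call:
arm_command:
  targets: [0,0,40,0,1,0,0,80,0,1,0,0,110,0,1,0,0,140,0,1,0,0,157,0,1,0,0,157,0,1,0,0,157,0,1]

```text
time: 2.25
ee_pos: [627.6, 305.1, 16.2]
orientation: [[0.254, 0.967, 0.002], [0.967, -0.254, 0.001], [0.001, 0.002, -1.0]]
force: [-1.1, -0.2, 1.4]
grip_width: 85.3
grasp_force: 0.0
```

```bash
python3 -c "
from h import *
go(626,304,14,-14.7)
cv2.imwrite('pics/a2.png',cv2.resize(get_image('side')[200:310,240:400,::-1],None,fx=5,fy=5))"
```

```text
d [-1.5 -1.3  2.2] yaw -0.0 q6 0.54 at [627.6 305.1  16.2]
```

View pics/a2.png

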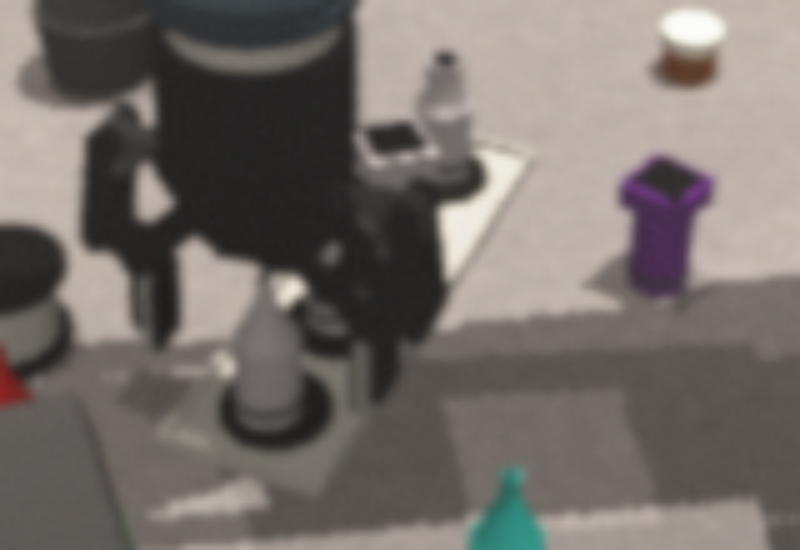

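The side view shows the fine nozzle at (270,380) between the open fingers at (155,300) and (375,370), clear of the neighbours. I'll close on it.

Call:
arm_command:
  targets: [0,0,0,0,0,0,0,0,0,0,0,0,0,0,0,0,0,0,0,0,0,0,0,0,0,0,0,0,0,0,0,0,0,0,0,0,0,0,0,0]
  force: 40

```text
time: 3.1
ee_pos: [626.8, 304.7, 14.9]
orientation: [[0.254, 0.967, 0.001], [0.967, -0.254, 0.0], [0.0, 0.001, -1.0]]
force: [-0.5, -0.2, 5.8]
grip_width: 26.4
grasp_force: 39.4
```

Call:
arm_command:
  targets: [0,0,-20,0,0,0,0,-60,0,0,0,0,-100,0,0,0,0,-100,0,0,0,0,-100,0,0]

```text
time: 3.6
ee_pos: [626.9, 304.8, 115.2]
orientation: [[0.254, 0.967, 0.002], [0.967, -0.254, 0.001], [0.001, 0.002, -1.0]]
force: [1.0, -0.1, -1.2]
grip_width: 26.2
grasp_force: 39.4
```

```bash
python3 -c "
from h import *
go(549.3,-301.5,15,-1.6)"
```

```text
d [-606.2   78.9   99.7] yaw -0.229 q6 0.54 at [626.9 304.8 115.2]
```

Call:
arm_command:
  targets: [-30,4,0,0,0,-70,9,0,0,0,-115,15,0,-0.05,0,-160,21,0,-0.1,0,-205,27,0,-0.15,0,-250,33,0,-0.2,0,-295,38,0,-0.229,0,-340,44,0,-0.229,0,-385,50,0,-0.229,0,-430,56,0,-0.229,0]

```text
time: 4.6
ee_pos: [569.1, -126.6, 111.9]
orientation: [[0.028, 1.0, -0.004], [1.0, -0.028, 0.002], [0.002, -0.004, -1.0]]
force: [1.1, 0.8, -0.9]
grip_width: 25.5
grasp_force: 39.4
```

```bash
python3 -c "
from h import *
go(549.3,-301.5,15,-1.6)"
```

```text
d [-175.6  -14.6   96.6] yaw -0.0 q6 -0.39 at [ 569.1 -126.6  111.9]
```

Call:
arm_command:
  targets: [-45,-4,0,0,0,-90,-7,0,0,0,-130,-11,0,0,0,-160,-13,0,0,0,-176,-14.6,0,0,0,-176,-14.6,0,0,0,-176,-14.6,0,0,0,-176,-14.6,0,0,0]

```text
time: 5.4
ee_pos: [551.7, -299.1, 113.6]
orientation: [[0.026, 1.0, -0.001], [1.0, -0.026, 0.001], [0.001, -0.001, -1.0]]
force: [-0.9, -0.8, -0.7]
grip_width: 25.7
grasp_force: 39.4
```

```bash
python3 -c "
from h import *
go(549.3,-301.5,15,-1.6)"
```

```text
d [-2.6 -2.2 98.6] yaw 0.001 q6 -0.66 at [ 551.7 -299.1  113.6]
```

Call:
arm_command:
  targets: [-2,-2,30,0,0,-2,-2,60,0,0,-2,-2,80,0,0,-2,-2,90,0,0,-2,-2,94,0,0,-2,-2,97,0,0,-2,-2,97,0,0,-2,-2,97,0,0]

```text
time: 6.2
ee_pos: [550.4, -303.4, 18.4]
orientation: [[0.028, 1.0, 0.001], [1.0, -0.028, -0.001], [-0.001, 0.001, -1.0]]
force: [0.9, -0.3, -0.2]
grip_width: 25.6
grasp_force: 39.4
```

```bash
python3 -c "
from h import *
go(549.3,-301.5,15,-1.6)
cv2.imwrite('pics/a3.png',cv2.resize(get_image('top')[170:270,400:540,::-1],None,fx=5,fy=5))"
```

```text
d [ 1.9 -1.1  3.4] yaw 0.0 q6 -0.66 at [ 550.4 -303.4   18.4]
```

View pics/a3.png

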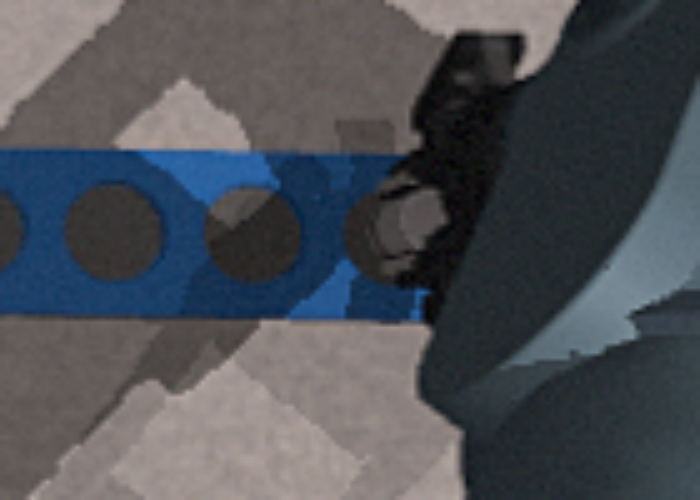

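The nozzle is over the right-end pocket at about (410,220) in the crop. I'll lower the last few millimetres.

Call:
arm_command:
  targets: [1,0,2,0,0,1,0,3,0,0,1,0,3,0,0,1,0,3,0,0]

```text
time: 6.65
ee_pos: [549.6, -302.0, 14.3]
orientation: [[0.028, 1.0, -0.0], [1.0, -0.028, 0.0], [0.0, -0.0, -1.0]]
force: [1.3, 0.2, -0.3]
grip_width: 26.0
grasp_force: 39.4
```

Force is about zero, so the foot may still be about a millimetre up. I'll lower a little more, then release.

Call:
arm_command:
  targets: [0,0,0.5,0,0,0,0,1,0,0,0,0,1,0,0]

```text
time: 6.95
ee_pos: [549.8, -302.1, 13.9]
orientation: [[0.028, 1.0, 0.0], [1.0, -0.028, -0.0], [-0.0, 0.0, -1.0]]
force: [-2.2, 1.3, 5.1]
grip_width: 25.9
grasp_force: 39.9
```

Call:
arm_command:
  targets: [0,0,0,0,0.5,0,0,0,0,1,0,0,0,0,1,0,0,0,0,1,0,0,0,0,1,0,0,0,0,1,0,0,-30,0,1,0,0,-70,0,1,0,0,-110,0,1,0,0,-110,0,1]

```text
time: 7.95
ee_pos: [553.2, -304.7, 130.4]
orientation: [[0.028, 1.0, 0.009], [1.0, -0.028, -0.008], [-0.007, 0.009, -1.0]]
force: [0.4, -0.4, -0.6]
grip_width: 85.1
grasp_force: 0.0
```

```bash
python3 -c "
from h import *
go(610,242.5,14,-14.7)"
```

```text
d [549.4  40.5 112.8] yaw 0.229 q6 -0.66 at [ 553.2 -304.7  130.4]
```

Call:
arm_command:
  targets: [40,3,0,0,1,85,7,0,0,1,130,11,0,0.05,1,175,15,0,0.1,1,220,18,0,0.15,1,265,22,0,0.2,1,310,26,0,0.229,1,355,29,0,0.229,1,400,33,0,0.229,1,445,37,0,0.229,1]

```text
time: 8.95
ee_pos: [598.8, 143.7, 122.8]
orientation: [[0.254, 0.967, -0.0], [0.967, -0.254, -0.0], [-0.0, -0.0, -1.0]]
force: [0.4, 0.1, -0.0]
grip_width: 85.5
grasp_force: 0.0
```

```bash
python3 -c "
from h import *
go(610,242.5,14,-14.7)"
```

```text
d [ 98.4 -14.3 108.8] yaw -0.0 q6 0.3 at [598.8 143.7 122.8]
```

Call:
arm_command:
  targets: [40,-6,0,0,1,80,-12,0,0,1,98.5,-14.5,0,0,1,98.5,-14.5,0,0,1,98.5,-14.5,0,0,1,98.5,-14.5,0,0,1]

```text
time: 9.55
ee_pos: [610.1, 239.2, 122.9]
orientation: [[0.256, 0.967, -0.001], [0.967, -0.256, -0.001], [-0.001, -0.001, -1.0]]
force: [0.1, 0.8, 0.1]
grip_width: 85.5
grasp_force: 0.0
```

```bash
python3 -c "
from h import *
go(610,242.5,14,-14.7)"
```

```text
d [  3.2  -0.9 108.9] yaw -0.002 q6 0.45 at [610.1 239.2 122.9]
```

Call:
arm_command:
  targets: [2,0,40,0,1,2,0,75,0,1,2,0,100,0,1,2,0,109,0,1,2,0,109,0,1,2,0,109,0,1]

```text
time: 10.15
ee_pos: [611.9, 242.2, 15.8]
orientation: [[0.255, 0.967, 0.002], [0.967, -0.255, 0.0], [0.001, 0.002, -1.0]]
force: [0.6, 0.0, 0.3]
grip_width: 85.4
grasp_force: 0.0
```

Call:
arm_command:
  targets: [0,0,0,0,0,0,0,0,0,0,0,0,0,0,0,0,0,0,0,0,0,0,0,0,0,0,0,0,0,0,0,0,0,0,0,0,0,0,0,0]

```text
time: 10.95
ee_pos: [611.0, 242.9, 15.0]
orientation: [[0.254, 0.967, 0.001], [0.967, -0.254, 0.0], [0.0, 0.001, -1.0]]
force: [-0.9, -0.0, 5.8]
grip_width: 25.9
grasp_force: 39.3
```

Same reading as the first grasp. I'll lift it, then look at the side view.

Call:
arm_command:
  targets: [0,0,-20,0,0,0,0,-60,0,0,0,0,-100,0,0,0,0,-105,0,0,0,0,-105,0,0,0,0,-105,0,0]

```text
time: 11.55
ee_pos: [609.5, 242.5, 117.6]
orientation: [[0.254, 0.967, -0.003], [0.967, -0.254, -0.001], [-0.001, -0.002, -1.0]]
force: [-0.5, -0.3, -0.0]
grip_width: 26.1
grasp_force: 39.4
```

```bash
python3 -c "
from h import *
go(551,-241.5,14,-1.6)
cv2.imwrite('pics/a4.png',cv2.resize(get_image('side')[120:290,260:400,::-1],None,fx=3.5,fy=3.5))"
```

```text
d [-482.8   66.7  104. ] yaw -0.229 q6 0.46 at [609.5 242.5 117.6]
```

View pics/a4.png

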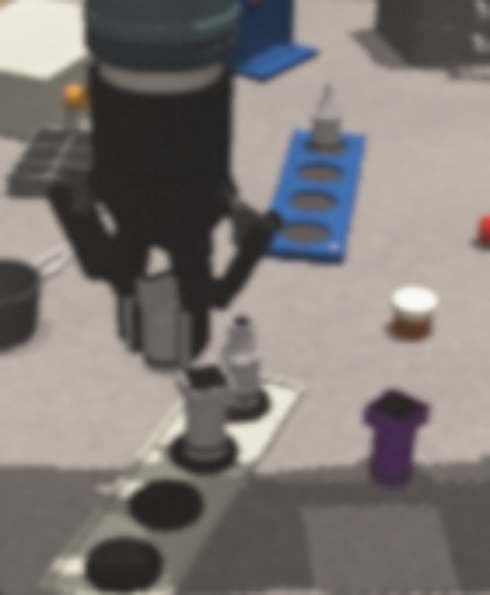

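The fine nozzle stands upright in the far (right-end) pocket at (325,130). The slot nozzle is held upright at (160,320).

Call:
arm_command:
  targets: [-40,5,0,0,0,-85,12,0,-0.05,0,-130,18,0,-0.1,0,-175,24,0,-0.15,0,-220,30,0,-0.2,0,-265,37,0,-0.229,0,-310,43,0,-0.229,0,-355,49,0,-0.229,0,-400,55,0,-0.229,0,-440,61,0,-0.229,0]

```text
time: 12.6
ee_pos: [556.1, -199.9, 117.2]
orientation: [[0.029, 1.0, -0.003], [1.0, -0.029, 0.002], [0.002, -0.003, -1.0]]
force: [0.3, -0.1, -0.4]
grip_width: 25.9
grasp_force: 39.4
```

Call:
arm_command:
  targets: [-25,-2,0,0,0,-40,-3,0,0,0,-40,-3,0,0,0,-40,-3,0,0,0,-40,-3,0,0,0]

```text
time: 13.1
ee_pos: [553.7, -236.5, 118.8]
orientation: [[0.026, 1.0, -0.001], [1.0, -0.026, 0.001], [0.001, -0.001, -1.0]]
force: [0.5, -0.5, -0.2]
grip_width: 26.0
grasp_force: 39.4
```

```bash
python3 -c "
from h import *
go(551,-241.5,14,-1.6)"
```

```text
d [ -5.2  -2.5 104.8] yaw 0.002 q6 -0.57 at [ 553.7 -236.5  118.8]
```

Call:
arm_command:
  targets: [-4,-2,40,0,0,-4,-2,70,0,0,-4,-2,90,0,0,-4,-2,98,0,0,-4,-2,102,0,0,-4,-2,102,0,0,-4,-2,102,0,0]

```text
time: 13.8
ee_pos: [552.6, -242.5, 18.7]
orientation: [[0.027, 1.0, 0.002], [1.0, -0.027, -0.001], [-0.001, 0.002, -1.0]]
force: [0.5, 0.1, 0.6]
grip_width: 26.2
grasp_force: 39.4
```

```bash
python3 -c "
from h import *
go(551,-241.5,14,-1.6)"
```

```text
d [ 0.9 -1.6  4.7] yaw 0.0 q6 -0.58 at [ 552.6 -242.5   18.7]
```

Call:
arm_command:
  targets: [1,-1,2,0,0,1,-1,3,0,0,1,-1,3.5,0,0,1,-1,3.5,0,0,1,-1,3.5,0,0]

```text
time: 14.3
ee_pos: [550.7, -241.3, 14.0]
orientation: [[0.028, 1.0, 0.0], [1.0, -0.028, -0.0], [-0.0, 0.0, -1.0]]
force: [0.0, -0.6, 0.7]
grip_width: 25.9
grasp_force: 39.6
```

Call:
arm_command:
  targets: [0,0,0.3,0,0,0,0,0.7,0,0,0,0,0.7,0,0]

```text
time: 14.6
ee_pos: [550.7, -241.3, 14.0]
orientation: [[0.028, 1.0, -0.0], [1.0, -0.028, -0.0], [-0.0, -0.0, -1.0]]
force: [-3.5, 1.9, 6.9]
grip_width: 25.9
grasp_force: 40.0
```

Call:
arm_command:
  targets: [0,0,0,0,0.5,0,0,0,0,1,0,0,0,0,1,0,0,0,0,1,0,0,0,0,1,0,0,0,0,1,0,0,-30,0,1,0,0,-70,0,1,0,0,-110,0,1,0,0,-110,0,1]

```text
time: 15.6
ee_pos: [554.3, -243.6, 129.9]
orientation: [[0.028, 1.0, 0.01], [1.0, -0.028, -0.007], [-0.006, 0.01, -1.0]]
force: [1.0, -0.8, 1.1]
grip_width: 85.2
grasp_force: 0.0
```

```bash
python3 -c "
from h import *
go(593.3,184.5,14,27);go(593.3,184.5,14,-63)"
```

```text
d [429.7  26.  113.4] yaw -0.499 q6 -0.58 at [ 554.3 -243.6  129.9]
d [429.7  26.  113.4] yaw 1.072 q6 -0.58 at [ 554.3 -243.6  129.9]
```

Call:
arm_command:
  targets: [40,3,0,-0.05,1,85,6,0,-0.1,1,130,9,0,-0.15,1,175,12,0,-0.2,1,220,16,0,-0.25,1,265,19,0,-0.3,1,310,22,0,-0.35,1,355,26,0,-0.4,1,390,28,0,-0.45,1,427,30.8,0,-0.499,1]

```text
time: 16.6
ee_pos: [592.9, 186.5, 122.4]
orientation: [[-0.456, 0.89, -0.001], [0.89, 0.456, -0.0], [0.0, -0.001, -1.0]]
force: [0.5, -0.8, -0.0]
grip_width: 85.2
grasp_force: 0.0
```

Call:
arm_command:
  targets: [0,0,0,0,1,0,0,0,0,1,0,0,0,0,1,0,0,0,0,1]

```text
time: 17.0
ee_pos: [593.3, 183.5, 122.9]
orientation: [[-0.452, 0.892, -0.0], [0.892, 0.452, -0.0], [-0.0, -0.001, -1.0]]
force: [-0.0, 0.1, -0.3]
grip_width: 85.3
grasp_force: 0.0
```

```bash
python3 -c "
from h import *
go(593.3,184.5,14,27)
cv2.imwrite('pics/a5.png',cv2.resize(get_image('side')[110:290,240:400,::-1],None,fx=3.3,fy=3.3))"
```

```text
d [  0.9   0.5 108.9] yaw -0.002 q6 -0.36 at [593.3 183.5 122.9]
```

View pics/a5.png

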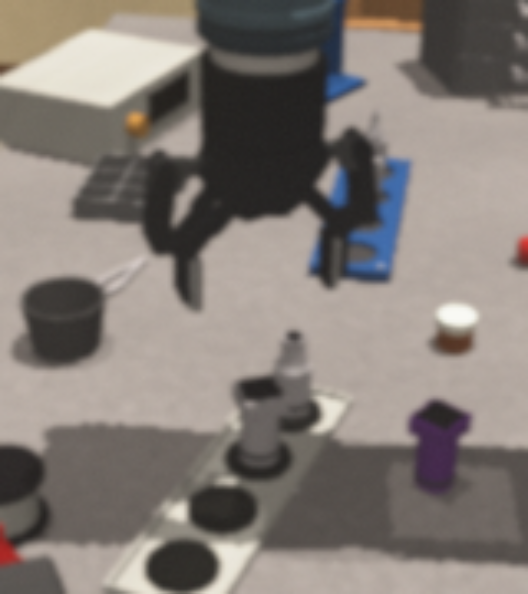

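The square nozzle at (260,420) is below the open gripper and the round one is clear of it. I'll descend a touch lower and close.

Call:
arm_command:
  targets: [0.5,0,40,0,1,0.5,0,75,0,1,0.5,0,100,0,1,0.5,0,110,0,1,0.5,0,110,0,1,0.5,0,110,0,1]

```text
time: 17.65
ee_pos: [594.3, 184.9, 14.4]
orientation: [[-0.453, 0.891, 0.002], [0.891, 0.453, 0.0], [-0.001, 0.002, -1.0]]
force: [0.2, -0.7, -0.1]
grip_width: 85.4
grasp_force: 0.0
```

Call:
arm_command:
  targets: [0,0,0,0,0,0,0,0,0,0,0,0,0,0,0,0,0,0,0,0,0,0,0,0,0,0,0,0,0,0,0,0,0,0,0,0,0,0,0,0]

```text
time: 18.45
ee_pos: [593.6, 185.4, 13.8]
orientation: [[-0.454, 0.891, 0.001], [0.891, 0.454, 0.0], [-0.0, 0.001, -1.0]]
force: [-1.4, -0.7, 4.9]
grip_width: 29.5
grasp_force: 38.9
```

Call:
arm_command:
  targets: [0,0,-20,0,0,0,0,-60,0,0,0,0,-100,0,0,0,0,-105,0,0,0,0,-105,0,0,0,0,-105,0,0]

```text
time: 19.05
ee_pos: [592.0, 185.1, 116.5]
orientation: [[-0.454, 0.891, -0.003], [0.891, 0.454, -0.0], [0.001, -0.002, -1.0]]
force: [0.2, -0.7, -1.6]
grip_width: 29.6
grasp_force: 39.9
```

```bash
python3 -c "
from h import *
go(552.7,-181.5,14,-1.6)
cv2.imwrite('pics/a6.png',cv2.resize(get_image('side')[110:290,240:400,::-1],None,fx=3.3,fy=3.3))"
```

```text
d [-309.  -201.1  102.7] yaw 0.499 q6 -0.36 at [592.  185.1 116.5]
```

View pics/a6.png

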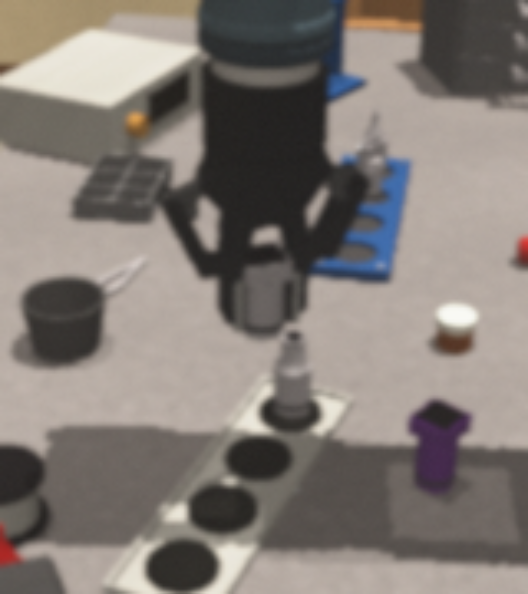

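The pads hold the aligned hood (reading 29.5) and the square nozzle hangs upright at (262,300). I'll carry it to its pocket.

Call:
arm_command:
  targets: [-30,-20,0,0.05,0,-70,-45,0,0.1,0,-108,-70,0,0.15,0,-146,-95,0,0.2,0,-184,-120,0,0.25,0,-222,-145,0,0.3,0,-260,-170,0,0.36,0,-295,-192,0,0.42,0,-309,-201,0,0.499,0,-309,-201,0,0.499,0]

```text
time: 20.1
ee_pos: [552.8, -183.6, 116.1]
orientation: [[0.033, 0.999, -0.003], [0.999, -0.033, 0.001], [0.001, -0.003, -1.0]]
force: [0.5, 0.0, -0.9]
grip_width: 29.7
grasp_force: 39.9
```

Call:
arm_command:
  targets: [0,0,0,0,0,0,0,0,0,0,0,0,0,0,0]

```text
time: 20.4
ee_pos: [554.1, -179.8, 117.6]
orientation: [[0.026, 1.0, -0.001], [1.0, -0.026, 0.001], [0.001, -0.001, -1.0]]
force: [-0.3, -0.4, -1.2]
grip_width: 29.7
grasp_force: 39.9
```

```bash
python3 -c "
from h import *
go(552.7,-181.5,13,-1.6)"
```

```text
d [ -1.8  -1.3 104.6] yaw 0.002 q6 -0.49 at [ 554.1 -179.8  117.6]
```

Call:
arm_command:
  targets: [-1,-1,40,0,0,-1,-1,70,0,0,-1,-1,90,0,0,-1,-1,98,0,0,-1,-1,101,0,0,-1,-1,101,0,0,-1,-1,101,0,0,-1,-1,101,0,0,-1,-1,101,0,0]

```text
time: 21.3
ee_pos: [553.8, -182.6, 18.0]
orientation: [[0.028, 1.0, 0.001], [1.0, -0.028, -0.001], [-0.001, 0.001, -1.0]]
force: [-0.4, -0.2, -1.1]
grip_width: 29.7
grasp_force: 39.9
```

```bash
python3 -c "
from h import *
go(552.7,-181.5,13,-1.6)"
```

```text
d [ 1.1 -1.1  5. ] yaw -0.0 q6 -0.49 at [ 553.8 -182.6   18. ]
```

Call:
arm_command:
  targets: [1,-1,2,0,0,1,-1,3,0,0,1,-1,3.5,0,0,1,-1,4,0,0,1,-1,4,0,0,1,-1,4,0,0]

```text
time: 21.9
ee_pos: [552.3, -181.3, 13.1]
orientation: [[0.028, 1.0, -0.0], [1.0, -0.028, 0.0], [0.0, -0.0, -1.0]]
force: [0.4, 0.4, -0.2]
grip_width: 29.9
grasp_force: 39.9
```

Call:
arm_command:
  targets: [0,0,0.3,0,0,0,0,0.6,0,0,0,0,0.6,0,0]

```text
time: 22.2
ee_pos: [552.4, -181.4, 12.9]
orientation: [[0.028, 1.0, 0.0], [1.0, -0.028, -0.0], [-0.0, 0.0, -1.0]]
force: [-1.7, 0.3, 4.0]
grip_width: 29.7
grasp_force: 39.5
```

Contact at 4 N, so I release and retreat. Hood lips could catch while opening, so I open fully before rising.

Call:
arm_command:
  targets: [0,0,0,0,0.5,0,0,0,0,1,0,0,0,0,1,0,0,0,0,1,0,0,0,0,1,0,0,0,0,1,0,0,-30,0,1,0,0,-70,0,1,0,0,-110,0,1,0,0,-110,0,1]

```text
time: 23.2
ee_pos: [556.1, -183.3, 129.0]
orientation: [[0.028, 1.0, 0.01], [1.0, -0.028, -0.006], [-0.005, 0.01, -1.0]]
force: [1.7, -0.2, -0.1]
grip_width: 85.7
grasp_force: 0.0
```

Call:
arm_command:
  targets: [40,3,0,0.02,1,80,6,0,0.05,1,120,9,0,0.09,1,160,12,0,0.13,1,200,15,0,0.17,1,240,18,0,0.2,1,280,21,0,0.229,1,307,35,0,0.229,1,307,35,0,0.229,1,307,35,0,0.229,1]

```text
time: 24.2
ee_pos: [595.4, 125.0, 121.8]
orientation: [[0.253, 0.968, -0.001], [0.968, -0.253, -0.0], [-0.001, -0.001, -1.0]]
force: [0.3, -0.3, 0.6]
grip_width: 85.2
grasp_force: 0.0
```

```bash
python3 -c "
from h import *
go(578.6,125,14,-14.7)"
```

```text
d [ -4.2 -16.2 107.8] yaw 0.001 q6 0.27 at [595.4 125.  121.8]
```

Call:
arm_command:
  targets: [-4,-16,0,0,1,-4,-16,0,0,1,-4,-16,30,0,1,-4,-16,60,0,1,-4,-16,60,0,1,-4,-16,60,0,1]

```text
time: 24.8
ee_pos: [579.2, 124.0, 62.4]
orientation: [[0.255, 0.967, -0.001], [0.967, -0.255, -0.0], [-0.0, -0.001, -1.0]]
force: [0.2, -0.3, 0.4]
grip_width: 85.3
grasp_force: 0.0
```

```bash
python3 -c "
from h import *
go(578.6,125,14,-14.7)"
```

```text
d [ 0.9 -0.8 48.4] yaw -0.002 q6 0.27 at [579.2 124.   62.4]
```

Call:
arm_command:
  targets: [0.5,0,30,0,1,0.5,0,48,0,1,0.5,0,48,0,1,0.5,0,48,0,1]

```text
time: 25.2
ee_pos: [580.7, 125.1, 16.1]
orientation: [[0.254, 0.967, 0.002], [0.967, -0.254, -0.0], [0.0, 0.002, -1.0]]
force: [0.4, -0.3, 0.8]
grip_width: 85.5
grasp_force: 0.0
```

Call:
arm_command:
  targets: [0,0,0,0,0,0,0,0,0,0,0,0,0,0,0,0,0,0,0,0,0,0,0,0,0,0,0,0,0,0,0,0,0,0,0,0,0,0,0,0]

```text
time: 26.0
ee_pos: [579.8, 125.4, 15.2]
orientation: [[0.254, 0.967, 0.001], [0.967, -0.254, -0.0], [0.0, 0.001, -1.0]]
force: [-1.8, 0.0, 5.1]
grip_width: 25.5
grasp_force: 39.2
```

Call:
arm_command:
  targets: [0,0,-20,0,0,0,0,-60,0,0,0,0,-100,0,0,0,0,-105,0,0,0,0,-105,0,0,0,0,-105,0,0]

```text
time: 26.6
ee_pos: [578.4, 125.3, 118.1]
orientation: [[0.254, 0.967, -0.002], [0.967, -0.254, -0.0], [-0.001, -0.002, -1.0]]
force: [-0.3, 0.5, -1.5]
grip_width: 26.0
grasp_force: 39.4
```

```bash
python3 -c "
from h import *
go(554.3,-121.5,14,-1.6)"
```

```text
d [-244.8   39.7  104.1] yaw -0.229 q6 0.27 at [578.4 125.3 118.1]
```

Call:
arm_command:
  targets: [-30,5,0,-0.03,0,-70,11,0,-0.07,0,-110,18,0,-0.12,0,-150,24,0,-0.17,0,-190,31,0,-0.2,0,-225,37,0,-0.229,0,-245,40,0,-0.229,0,-245,40,0,-0.229,0,-245,40,0,-0.229,0,-245,40,0,-0.229,0]

```text
time: 27.6
ee_pos: [555.2, -120.5, 118.3]
orientation: [[0.027, 1.0, -0.002], [1.0, -0.027, 0.001], [0.001, -0.002, -1.0]]
force: [0.0, 0.6, -0.5]
grip_width: 25.8
grasp_force: 39.4
```

```bash
python3 -c "
from h import *
go(554.3,-121.5,14,-1.6)"
```

```text
d [ -1.2  -0.6 104.3] yaw 0.001 q6 -0.4 at [ 555.2 -120.5  118.3]
```

Call:
arm_command:
  targets: [-1,-1,40,0,0,-1,-1,70,0,0,-1,-1,90,0,0,-1,-1,98,0,0,-1,-1,101,0,0,-1,-1,101,0,0,-1,-1,101,0,0,-1,-1,101,0,0,-1,-1,101,0,0]

```text
time: 28.5
ee_pos: [555.5, -123.0, 19.4]
orientation: [[0.028, 1.0, 0.001], [1.0, -0.028, -0.001], [-0.001, 0.002, -1.0]]
force: [-0.3, -0.6, -0.2]
grip_width: 25.9
grasp_force: 39.5
```

```bash
python3 -c "
from h import *
go(554.3,-121.5,14,-1.6)"
```

```text
d [ 1.5 -1.2  5.4] yaw -0.0 q6 -0.4 at [ 555.5 -123.    19.4]
```

Call:
arm_command:
  targets: [1,-1,2,0,0,1,-1,3.5,0,0,1,-1,4,0,0,1,-1,4,0,0,1,-1,4,0,0]

```text
time: 29.0
ee_pos: [553.9, -121.8, 14.4]
orientation: [[0.028, 1.0, -0.0], [1.0, -0.028, 0.0], [0.0, -0.0, -1.0]]
force: [0.4, 0.7, 0.0]
grip_width: 25.9
grasp_force: 39.5
```

Call:
arm_command:
  targets: [0,0,0.3,0,0,0,0,0.6,0,0,0,0,0.6,0,0]

```text
time: 29.3
ee_pos: [553.9, -121.8, 14.2]
orientation: [[0.028, 1.0, 0.0], [1.0, -0.028, -0.0], [-0.0, 0.0, -1.0]]
force: [-1.7, 0.2, 3.6]
grip_width: 26.1
grasp_force: 39.6
```

Contact. I'll release, rise and move clear to look.

Call:
arm_command:
  targets: [0,0,0,0,0.5,0,0,0,0,1,0,0,0,0,1,0,0,0,0,1,0,0,0,0,1,0,0,0,0,1,0,0,-30,0,1,0,0,-70,0,1,0,0,-110,0,1,0,0,-150,0,1]

```text
time: 30.3
ee_pos: [553.6, -121.6, 165.3]
orientation: [[0.028, 1.0, -0.0], [1.0, -0.028, 0.0], [0.0, -0.0, -1.0]]
force: [0.9, 0.6, 0.8]
grip_width: 85.1
grasp_force: 0.0
```

Call:
arm_command:
  targets: [50,0,0,0,1,100,0,0,0,1,150,0,0,0,1,200,0,0,0,1,250,0,0,0,1,300,0,0,0,1,350,0,0,0,1,350,0,0,0,1,350,0,0,0,1,350,0,0,0,1]

```text
time: 31.3
ee_pos: [563.6, 227.4, 163.7]
orientation: [[0.028, 1.0, -0.0], [1.0, -0.028, -0.001], [-0.001, -0.0, -1.0]]
force: [0.5, -0.6, -0.1]
grip_width: 85.5
grasp_force: 0.0
```

```bash
python3 -c "
from h import *
a=cv2.resize(get_image('top')[175:250,365:510,::-1],None,fx=5,fy=5,interpolation=cv2.INTER_CUBIC)
cv2.imwrite('pics/a7.png',a)
cv2.imwrite('pics/a8.png',cv2.resize(get_image('side')[130:210,310:390,::-1],None,fx=6,fy=6,interpolation=cv2.INTER_CUBIC))"
```

```text
(no output)
```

View pics/a7.png

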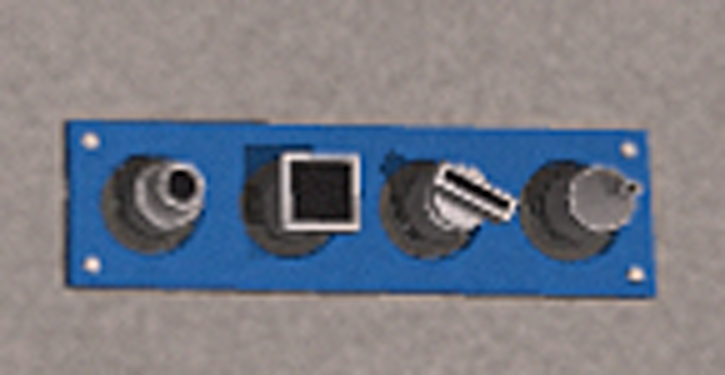

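View pics/a8.png

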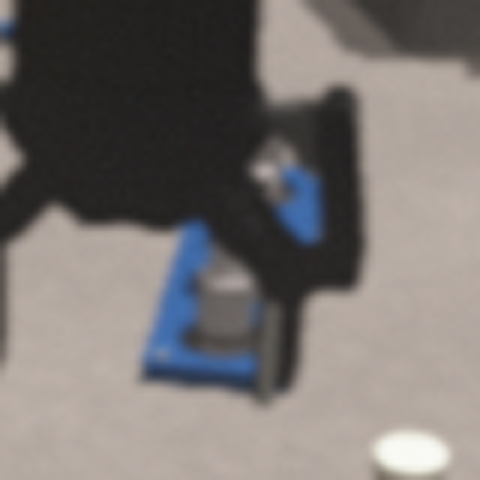

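The top view shows round, square, slot and fine from left to right, one per pocket and upright. The tops are at crop (181,186), (321,191), (477,193) and (632,187). A quick numeric check comes next.

```bash
python3 - <<'E'
from h import *
for n,p,z,y in[("round",(181,186),68,90),("square",(321,191),62,30),("slot",(477,193),66,-30),("fine",(632,187),74,-90)]:
    w=ray(crop([p],[365,175],5),z)[0]-[551.8,-211.3];a=np.radians(-1.6)
    print(n,w@[np.cos(a),np.sin(a)],w@[-np.sin(a),np.cos(a)]-y)
E
```

```text
round -0.0777416284982095 -1.20628269350604
square -0.3425881013388822 0.5732258509419843
slot -0.7003269674156936 -1.383733993965592
fine 1.6098084275152615 -0.6249096149067839
```

All tops are within 2 mm of their pocket axes, so the nozzles are upright and seated.

```bash
python3 -c "
from rig import hand_in
print(hand_in())"
```

```text
the job is handed in; nothing more can be done
None
```

All four nozzles stand upright in the holder pockets in reverse order, each within about 2 mm of its pocket centre on the last top picture; the job was handed in at about 31 s, with no verdict returned.

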